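Refit the calibrator's battery cover from the top of the parts pile

TASK

The grey battery cover with a thin lip at one end lies on top of the pile of parts on the rubber mat. Lift it off without shifting the parts under it, and close the open battery bay of the yellow calibrator with it: hook the cover's lip under the ledge at the end of the bay nearest the robot, then swing the other end down until the cover lies flat in the bay, and let go. Leave everything else on the bench where it is.

Things in the scene. Friction and masses are not known exactly. Their poses are not given: they have to be found in the camera images.
- cover_center (a point): Centre of the grey plastic battery cover: a block 112 mm long (its x), 54 mm wide (y), 16 mm tall (z, up), about 0.1 kg, plus a lip at its -x end, level with its underside. Point is 8 mm above the underside. Four thin black ribs mark the top at the +x end. Starts flat on the steel bracket, top up; grip across its width, mid-length.
- cover_lip (a point): Middle of the free end of the cover's lip, 76 mm from the cover's centre along its -x, 2 mm above its underside; same axes as the cover. The lip is 20 mm long, 40 mm wide, 4 mm thick.
- seat (a point): Yellow calibrator, 236 x 130 mm, fixed, lying on its face. Point: spot on the bay floor, 44 mm above the bench, where the middle of the cover's underside belongs. x runs from the ledge end (nearer the robot) to the end wall, z up. A pit with two cells, 92 x 40 mm, is sunk in the floor. The cover's sides are open to fingers 35 mm either way from here; beyond, 6 mm ribs guide it at y = +-30 mm.
- ledge (a point): Middle of the ledge's lower free edge, 63 mm from seat along -x, same axes. The ledge is 5 mm thick, 84 mm wide and overhangs 17 mm from a stop; the slot under it is 10 mm high (bay floor to this point) and opens to +x. The closed cover has 8 mm play in x, 9 to 17 mm of its lip under the ledge; it cannot be slid in flat.
- end_wall (a point): Foot of the bay's end wall, 14 mm high, facing the ledge; 60 mm from seat along +x, same axes. The closed cover's +x end lies just inside it.
- bracket_center (a point): Steel bracket directly under the cover: plate 170 x 100 x 4 mm lying flat across the two lower parts, with a 26 mm high upright flange along its +x end. The point is the centre of the plate. Must stay put.
- heatsink_center (a point): Aluminium finned plate 150 x 60 x 14 mm under the bracket, lying on the mat; the point is its centre. Must stay put.
- filler_center (a point): Black plastic bar 130 x 45 x 14 mm under the bracket, lying on the 3 mm thick mat; the point is its centre. Must stay put.
- screwdriver: Screwdriver lying on the bench between calibrator and mat, 170 mm long along its x, origin under its middle on the bench. Bystander.
- screw_dish: Small steel dish, 60 mm across, 22 mm high, origin under its centre. Bystander.
- meter: Handheld multimeter 150 x 75 x 40 mm lying on its back at the left of the bench, origin under its centre. Bystander.
- pressure_module: Grey upright cylinder 64 mm across and 70 mm high with a brass fitting to 100 mm, at the left; origin under its centre. Bystander.
- cleaner: White bottle 56 mm across, 130 mm high, at the right; origin under its centre. Bystander.
- wrench: Wrench 160 mm long lying at the right, origin under its middle. Bystander.
Not all that is in view belongs to the job. What is shaped like the part that bears cover_center but blue is not meant.

How it is judged (in metres and radians):
At the end, for the whole second after the job is handed in: The cover lies flat on the bay floor (centre 5 to 11 mm above it, tilted under 0.05 rad), in line with the calibrator within 0.1 rad and 6 mm sideways, at least 6 mm of its lip under the ledge, let go; the bracket and the two parts under it are within 15 mm of where they lay (x of cover_lip in the frame of ledge below -0.006 m and z of cover_lip in the frame of ledge below -0.004 m and z of cover_center in the frame of seat between 0.005 and 0.011 m and y of cover_center in the frame of seat between -0.006 and 0.006 m and angle between cover_center's own z axis and vertical below 0.05 rad and angle between the x axis of cover_center and the x axis of seat, either way round below 0.1 rad and distance of each of bracket_center, heatsink_center, filler_center from where it was at the start of the episode below 0.015 m); the robot touches nothing.
It fails at once if a part under the cover shifted by more than 15 mm (distance of any of bracket_center, heatsink_center, filler_center from where it was at the start of the episode above 0.015 m).
It fails at once if another thing on the bench shifted by more than 25 mm (distance of any of screwdriver, screw_dish, meter, pressure_module, cleaner, wrench from where it was at the start of the episode above 0.025 m).
It also fails if it takes over 45 s, if anything falls off the work surface, if the arm or the gripper's body presses on something with over 40 N, if the wrist force passes 120 N, or if a joint passes its speed limit or range.

ROBOT

A 6-joint arm with a two-finger parallel gripper is mounted at the origin on the work surface. World frame = base frame: x ahead of the robot, y to its left, z up, the work surface at z = 0. Lengths are in mm, angles in rad, forces in N, time in s.
With the tool pointing down it reaches from about 350 to 775 mm from the base axis. Payload 7.3 kg.
Tool frame: the origin (TCP) lies between the finger pads; the fingertips stand 8 mm ahead of it and the grasp point (between the pads) lies 11 mm behind it; y points along the fingers, z is the direction in which the jaws open and shut, and the axes are right-handed (so a half turn about y gives the same grasp; the last joint's range is limited). The gripper opens to 92 mm and grips with 3 to 60 N. Pads are 19 mm wide; open, the fingers measure 130 mm over their backs; the gripper's body (75 mm by 190 mm) begins 47 mm behind the grasp point.
Start: joints at [1.195, 0.342, 1.524, -0, 1.275, -0.146], TCP at [119.569, 511.221, 234.741] pointing down, gripper open.
Joint ranges: [-2.53, 2.53], [-0.77, 2.02], [0.04, 2.7], [-1, 4.14], [0.28, 2.66], [-3.11, 3.11]. Speed limits (rad/s): [2.57, 2.57, 3.14, 3.14, 3.14, 3.14].

INTERFACE

Orientations are given as [roll, pitch, yaw] about the fixed x, y, z axes, in that order (R = Rz(yaw) Ry(pitch) Rx(roll)).
In Python, from plant import bot, vision, job gives the robot as it stands. The module is installed in compiled form; this text tells all that it offers.
- The arm moves only by the tool arm_command, never from a script. Its argument "deltas" is a list of rows, each a list of 4 numbers: the shift along the tool's x, y, z in m, then the turn about the tool's y in degrees. In form: [[x, y, z, twist], ...]. A call has 1 to 5 rows; each row shifts and turns the commanded pose from where the row before left it, along the tool's axes as they then stand; what a row does not reach is not made up. A row lasts 1/10 s, in which the tool goes at most 50 mm and 8.59 degrees, less where a joint would pass 70% of its speed; a pose out of reach is approached as far as the arm can. A call is refused whole if a number of a shift passes 0.05 or a number of a turn 8.59, either way. A call with a gripper value outside its range is refused whole. "claw" is the closure in counts, from 0 (fully open) to 255 (shut), set as the call begins (left out, the last holds). The fingers move at their own pace and stop on an object; the grip force is fixed at half the most. Time passes only in rows, so rows that do not move let the fingers close. It gives the time, the measured TCP pose, the force and the opening at its end, in the units of the state.
- bot.get_obs(): the state, without advancing time (a new reading comes with each control period).
- vision.capture(name): name is "side" or "top"; returns a dict with "img" (384x512x3 uint8, red, green, blue), "camera_matrix" (3x3 intrinsics, pixels), "world_to_cam" (4x4, takes a point from world to camera coordinates). Camera axes: x right, y down, z forward; pixel columns grow to the right and rows downward; lengths in mm; the calibration is good to about 2 mm. A picture is of the moment at which its call begins. There is no depth.
- job.close_job(): hands the job in, once; it reports no verdict.
Trained networks look in a picture, given as the dict that the camera call returned (one of the last four; its "shot" number tells which), for a name from the list of things; names that differ only in an ending like _2 or _b are one class to them, and where a whole thing is asked for, a point or a joint stands for the part that bears it (a point fixed in the world has none). Each returns a list of dicts, best first, with "confidence" (0 to 1); they miss things now and then, are a little off and sometimes report something else, mostly with a low value. They report only what shows in the picture. A call takes as long as a camera call. They do not tell look-alikes from the thing itself.
- vision.find_in(picture, name): "xyz" ([x, y, z] in mm, in the coordinates of the camera as it stood for that picture, good to about 4 mm: the middle of the surface that is visible of it).
- vision.regions_of(picture, name): "mask" (384x512 bool, what is visible of it).
The state is a dict: "time": time; "joint_positions": joint angles; "dq": joint speeds; "tau": joint torques, N m; "tool_pos": TCP position; "tcp_rot": TCP orientation; "contact_force": force on the tool from outside, world axes, zero at the start; "moment": the same for the moment, N m; "grip_width": finger opening in mm.
Only numpy, scipy, OpenCV 4.12 (cv2) and the standard library are available. Lean on these libraries where they do the work, as an engineer would, in place of code of your own. Each camera call takes 0.05 s, during which the arm holds its last target. There are 200 camera calls.

## Working session

There is one attempt and no reset: what is moved stays moved. The work goes in short steps, Python scripts to look and compute and a tool call to move; the robot and the scene stay as the last step left them, time stands still between calls to the robot, and variables do not carry over. Pictures are saved under pics/ and viewed, about 8 in all and at most 12, crops included, and the job is handed in when it is done.

Besides the shell and the picture viewer there is one more tool, called as name([rows], argument=value, ...), one row to a line, values as JSON. arm_command: Moves the arm, as the interface text tells. Its arguments: {"type":"object","properties":{"deltas":{"type":"array","items":{"type":"array","items":{"type":"number"}}},"claw":{"type":"number"}},"required":["deltas"]}

```bash
mkdir -p pics; cat > h.py <<'E'
import numpy as np, cv2
from plant import bot, vision, job
def w(p,c): 
    T=np.linalg.inv(p["world_to_cam"]); return (T@np.r_[c,1])[:3]
def px(p,X):
    c=p["world_to_cam"]@np.r_[X,1]; u=p["camera_matrix"]@c[:3]; return u[:2]/u[2]
def ray(p,uv,z):
    "world point on plane z seen at pixel uv"
    T=np.linalg.inv(p["world_to_cam"]); d=T[:3,:3]@np.linalg.inv(p["camera_matrix"])@np.r_[uv,1]; o=T[:3,3]
    return o+d*(z-o[2])/d[2]
def save(n,img,s=1):
    cv2.imwrite(f"pics/{n}.png",cv2.resize(img[:,:,::-1],None,fx=s,fy=s,interpolation=cv2.INTER_CUBIC))
E
python3 - <<'E'
from h import *
np.set_printoptions(precision=1,suppress=True)
o=bot.get_obs(); print({k:np.round(v,3) for k,v in o.items()})
for n in ("top","side"):
    p=vision.capture(n); save(n+"0",p["img"],1.5)
    T=np.linalg.inv(p["world_to_cam"]); print(n,T[:3,3],T[:3,2],p["camera_matrix"][0,0])
    for t in ("cover_center","cover_lip","seat","ledge","end_wall","bracket_center","heatsink_center","screwdriver"):
        for r in vision.find_in(p,t)[:3]:
            X=w(p,r["xyz"]); print(t,round(r["confidence"],2),X,px(p,X))
E
```

```text
{'time': np.float64(0.0), 'joint_positions': array([ 1.2,  0.3,  1.5,  0. ,  1.3, -0.1]), 'dq': array([-0.,  0., -0.,  0.,  0.,  0.]), 'tau': array([  0. , -43.1, -24.4,   0.1,   0.1,  -0. ]), 'tool_pos': array([119.4, 510.8, 234. ]), 'tcp_rot': array([-1.6,  0. , -0.2]), 'contact_force': array([ 0.7,  0.1, -0.3]), 'moment': array([ 0., -0., -0.]), 'grip_width': np.float64(91.879)}
top [ 396.4    1.8 1198.6] [ 0.  0. -1.] 416.2122052826289
cover_center 0.86 [328.6  99.6  19.7] [224.8 237. ]
cover_center 0.82 [ 569.9 -231.9   34.9] [341.7 149.9]
cover_center 0.55 [ 280.8 -252.    14. ] [349.4 252.6]
cover_lip 0.9 [329.2 100.2  16.6] [224.7 236.8]
cover_lip 0.82 [ 278.4 -253.2   13.1] [349.8 253.4]
cover_lip 0.55 [ 570.4 -228.1   36.9] [340.5 149.7]
seat 0.96 [566.6 219.1  42.3] [180.9 152.5]
seat 0.3 [ 570.9 -229.9   37.2] [341.1 149.5]
ledge 0.93 [569.7 218.2  49.6] [180.7 151. ]
end_wall 0.66 [568.9 221.6  44.6] [179.8 151.6]
bracket_center 0.56 [ 627.4 -201.4   22.5] [329.7 130.6]
heatsink_center 0.67 [568.5 216.8  46.9] [181.4 151.6]
heatsink_center 0.61 [ 601.3 -279.2   12.5] [356.4 140.1]
screwdriver 0.66 [605.4   0.3  22. ] [258.9 139.1]
side [ 1224.8 -1037.   1102.1] [-0.5  0.6 -0.6] 493.38458941289036
cover_center 0.96 [334.2  86.7  17.3] [244.1 176.2]
cover_center 0.77 [ 580.6 -240.    40.4] [242.4 253.2]
cover_center 0.69 [ 278.8 -266.2   16. ] [164.2 223.1]
cover_lip 0.95 [ 579.3 -237.3   38.7] [242.7 252.9]
cover_lip 0.56 [ 281.2 -262.6   17.5] [165.5 222.5]
seat 0.63 [581.1 190.   39.7] [317.6 182. ]
seat 0.4 [616.1  -8.4  17. ] [294.7 221.5]
ledge 0.68 [ 582.1 -236.5   35.6] [243.6 253.9]
ledge 0.55 [575.2 190.6  42.1] [316.3 180.8]
end_wall 0.84 [575.9 190.3  43. ] [316.5 180.7]
bracket_center 0.82 [ 630.9 -227.6   21.6] [258.5 262.5]
heatsink_center 0.75 [ 608.4 -278.6   10.6] [242.  272.1]
heatsink_center 0.42 [619.   -6.8  19. ] [295.8 221.1]
screwdriver 0.51 [616.6  -4.4  17. ] [295.6 220.9]
```

View pics/top0.png

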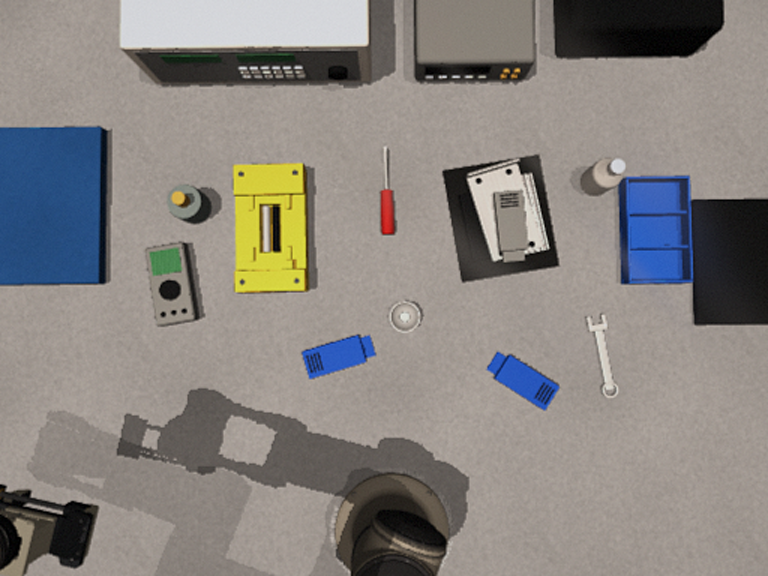

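View pics/side0.png

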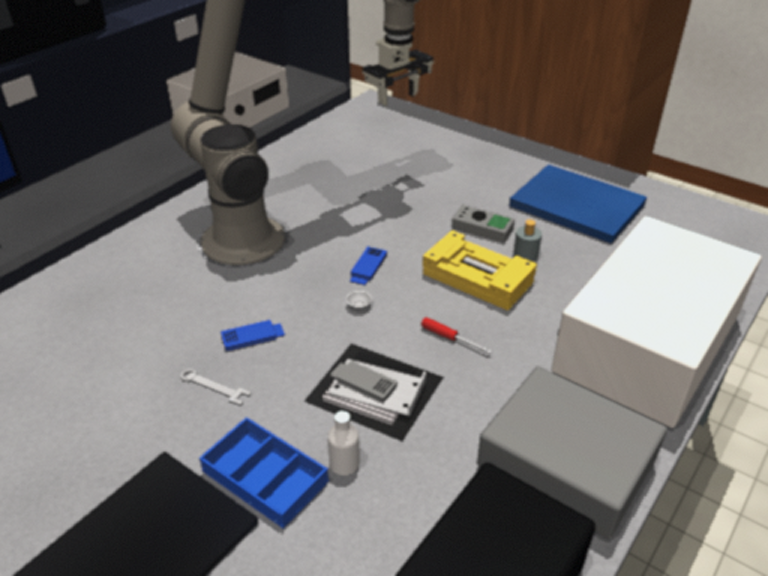

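Candidates for the cover (native top pixels): blue at (225,237), blue at (349,252) and grey on the pile at (341,150). The grey one on the bracket fits: ribs at the far end, lip toward the robot. I'll check it in one crop and measure both cover and calibrator.

```bash
python3 - <<'E'
from h import *
np.set_printoptions(precision=2,suppress=True)
p=vision.capture("top"); im=p["img"]
a=cv2.resize(im[95:200,285:390],None,fx=5.7,fy=5.7,interpolation=cv2.INTER_CUBIC)[:598,:]
b=cv2.resize(im[100:205,145:215],None,fx=5.7,fy=5.7,interpolation=cv2.INTER_CUBIC)[:598,:]
save("crop1",np.hstack([a,b])[:,:800] if 0 else cv2.resize(np.hstack([a,b]),(800,480)))
hsv=cv2.cvtColor(im,cv2.COLOR_RGB2HSV)
y=((hsv[...,0]>22)&(hsv[...,0]<36)&(hsv[...,1]>120)).astype(np.uint8); y[:,:150]=0;y[:,215:]=0;y[:100]=0;y[205:]=0
pts=np.argwhere(y)[:,::-1]
for z in (0,45,58):
    P=np.array([ray(p,q,z)[:2] for q in pts.astype(float)],np.float32); print("cal",z,cv2.minAreaRect(P))
for r in vision.regions_of(p,"cover_center")[:4]:
    m=r["mask"]; pt=np.argwhere(m)[:,::-1].astype(float)
    P=np.array([ray(p,q,37)[:2] for q in pt],np.float32); print("cov",r["confidence"],pt.mean(0),P.mean(0),cv2.minAreaRect(P))
E
```

```text
cal 0 ((576.7305908203125, 229.71798706054688), (247.56756591796875, 138.96156311035156), 0.08281488716602325)
cal 45 ((569.9586181640625, 221.16259765625), (238.2727813720703, 133.74435424804688), 0.08282408863306046)
cal 58 ((568.002197265625, 218.69102478027344), (235.5876007080078, 132.2371368408203), 0.08281494677066803)
cov 0.97 [340.76 150.05] [ 569.33 -228.88] ((568.6300048828125, -229.6128387451172), (130.7823944091797, 59.78655242919922), 5.988231658935547)
cov 0.84 [224.82 236.98] [329.73  98.09] ((330.34417724609375, 95.50010681152344), (52.58512496948242, 130.55548095703125), 16.898706436157227)
cov 0.76 [349.22 253.39] [ 280.93 -246.45] ((283.12774658203125, -244.23666381835938), (132.2113494873047, 56.91191482543945), 55.71068572998047)
```

View pics/crop1.png

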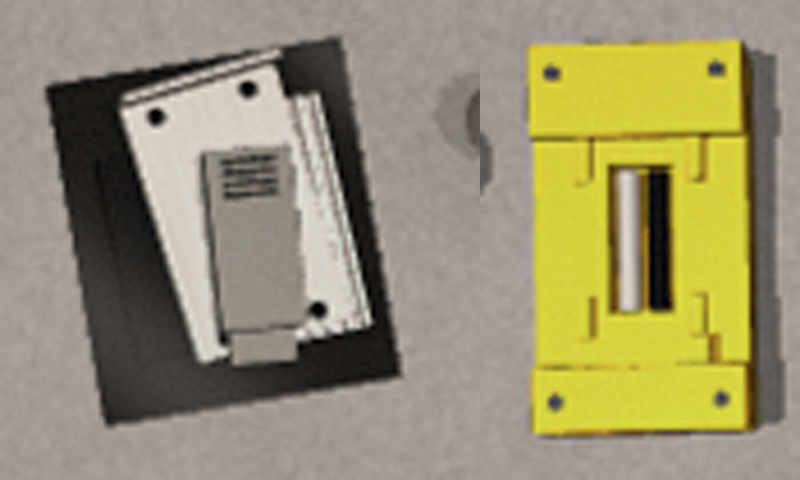

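The crop confirms it: the grey cover (native (340,148)) sits on the bracket with ribs at the far end and lip toward the robot. The calibrator's pit is at about native (180,152), the ledge edge at about row 173 and the end wall at about row 129. Next I'll measure the bay lines finely.

```bash
python3 - <<'E'
from h import *
np.set_printoptions(precision=1,suppress=True)
p=vision.capture("top"); im=p["img"].astype(float)
acc=im.copy()
for i in range(3): acc+=vision.capture("top")["img"]
acc/=4; sat=acc[...,0]-acc[...,2]   # yellow: R-B high
def cross(a,th,rising):
    for i in range(len(a)-1):
        if (a[i]-th)*(a[i+1]-th)<=0 and (a[i+1]>a[i])==rising: return i+(th-a[i])/(a[i+1]-a[i])
    return np.nan
rows=np.r_[112:128,182:192]
L=np.array([[150+cross(sat[v,150:175],80,True),v] for v in rows]); 
W=np.array([ray(p,q,58)[:2] for q in L]); k=np.polyfit(W[:,0],W[:,1],1); print("left edge z58: yaw",k[0],"y at 568",np.polyval(k,568),"sd",np.std(W[:,1]-np.polyval(k,W[:,0])))
# pit edges
rows=np.arange(140,165)
for nm,s,e,r in (("pitL",172,184,False),("pitR",182,196,True)):
    Q=np.array([[s+cross(sat[v,s:e],80,r),v] for v in rows]); Q=Q[~np.isnan(Q[:,0])]
    W=np.array([ray(p,q,44)[:2] for q in Q]); k=np.polyfit(W[:,0],W[:,1],1); print(nm,k[0],np.polyval(k,568),len(Q))
cols=np.arange(176,186)
for nm,s,e,r in (("pitFar",130,145,False),("pitNear",160,176,True)):
    Q=[ray(p,[c,s+cross(sat[s:e,c],80,r)],44)[0] for c in cols]; print(nm,np.array(Q))
g=acc.mean(2)
print("col 190 brightness rows",[(v,int(g[v,186:190].mean())) for v in range(122,138)]); print([(v,int(g[v,176:186].mean())) for v in range(166,184)]); print([(v,int(g[v,199:202].mean())) for v in range(166,184)])
for v in (129,173,180): print(v,ray(p,[180,v],58)[0],ray(p,[180,v],44)[0])
c=px(p,[568,218,44]);print(c)
# cover
g=cv2.cvtColor(acc.astype(np.uint8),cv2.COLOR_RGB2GRAY)
for uv in ((340.4,146.9),): print("cover",ray(p,uv,37))
E
```

```text
left edge z58: yaw 0.009383853049966357 y at 568 286.57734769167405 sd 0.2511293354851012
pitL 0.00991584518609497 238.46003239600824 25
pitR 0.010248928586301633 203.79644933695621 25
pitFar [613.6 613.6 613.3 609.7   nan 612.9 613.7 613.6 613.6 613.5]
pitNear [524.  524.1 524.1 524.1 526.9   nan 524.8 523.9 523.8 524. ]
col 190 brightness rows [(122, 159), (123, 159), (124, 160), (125, 160), (126, 161), (127, 162), (128, 145), (129, 91), (130, 144), (131, 162), (132, 160), (133, 160), (134, 161), (135, 154), (136, 134), (137, 146)]
[(166, 97), (167, 106), (168, 127), (169, 165), (170, 163), (171, 162), (172, 162), (173, 162), (174, 162), (175, 162), (176, 162), (177, 162), (178, 163), (179, 159), (180, 153), (181, 162), (182, 162), (183, 162)]
[(166, 163), (167, 162), (168, 163), (169, 162), (170, 162), (171, 163), (172, 163), (173, 163), (174, 163), (175, 164), (176, 164), (177, 165), (178, 146), (179, 112), (180, 167), (181, 164), (182, 164), (183, 164)]
129 629.7332825095035 632.5978518898123
173 507.56677062308825 508.93181098441005
180 488.2483924970934 489.3763100319354
[181.1 151.9]
cover [ 578.2 -228.1   37. ]
```

```bash
cat >> h.py <<'E'
def go(x,y,z,yaw):
    "delta to target in tool axes (m, deg)"
    o=bot.get_obs(); t=o["tool_pos"]; r=o["tcp_rot"]; c,s=np.cos(r[2]),np.sin(r[2])
    d=np.array([x,y,z])-t; T=np.array([c*d[0]+s*d[1], -d[2], -s*d[0]+c*d[1]])/1000
    print("t",round(float(o["time"]),2),"tcp",np.round(t,1),"rot",np.round(r,4),"delta",np.round(T,4),"twist",round(float(-np.degrees(yaw-r[2])),2),"F",np.round(o["contact_force"],1),"w",round(float(o["grip_width"]),1),"j",np.round(o["joint_positions"],2))
E
python3 -c "
from h import *
go(578,-228,150,0.095)"
```

```text
t 1.2 tcp [119.5 511.2 234.8] rot [-1.5707  0.     -0.2298] delta [ 0.6148  0.0848 -0.6154] twist -18.61 F [ 0.2  0.5 -0.2] w 91.4 j [ 1.2   0.34  1.52  0.    1.28 -0.15]
```

arm_command([
  [0.034,0,-0.034,0],
  [0.034,0,-0.034,0],
  [0.034,0,-0.034,0],
  [0.034,0,-0.034,0],
  [0.034,0,-0.034,0],
], claw=0)

```text
time: 1.7
tool_pos: [246.9, 305.4, 234.9]
tcp_rot: [-1.57, -0.001, -0.229]
contact_force: [1.7, 0.1, 0.2]
grip_width: 91.4
```

arm_command([
  [0.034,0,-0.034,0],
  [0.034,0,-0.034,0],
  [0.034,0,-0.034,0],
  [0.034,0,-0.034,0],
  [0.034,0,-0.034,0],
])

```text
time: 2.2
tool_pos: [374.0, 100.8, 235.1]
tcp_rot: [-1.57, -0.001, -0.23]
contact_force: [0.8, 0.6, 1.2]
grip_width: 91.7
```

arm_command([
  [0.034,0,-0.034,0],
  [0.034,0,-0.034,0],
  [0.034,0,-0.034,0],
  [0.034,0,-0.034,0],
  [0.034,0,-0.034,0],
])

```text
time: 2.7
tool_pos: [500.7, -103.6, 234.8]
tcp_rot: [-1.571, -0.0, -0.23]
contact_force: [1.0, 1.3, 0.2]
grip_width: 92.1
```

arm_command([
  [0.034,0,-0.034,0],
  [0.034,0,-0.034,0],
  [0.034,0,-0.034,0],
  [0,0.04,0,-8],
  [0,0.04,0,-8],
])

```text
time: 3.2
tool_pos: [577.2, -226.1, 154.1]
tcp_rot: [-1.572, -0.003, 0.053]
contact_force: [-0.4, -0.1, -0.8]
grip_width: 91.8
```

```bash
python3 -c "
from h import *
go(578,-228,70,0.095)"
```

```text
t 3.2 tcp [ 577.2 -226.1  154.1] rot [-1.5724 -0.0029  0.053 ] delta [ 0.0007  0.0841 -0.0019] twist -2.41 F [-0.4 -0.1 -0.8] w 91.8 j [-0.5   0.58  1.36  0.    1.19 -2.12]
```

arm_command([
  [0,0.04,-0.002,-2.2],
  [0,0.035,0,0],
  [0,0,0,0],
])

```text
time: 3.5
tool_pos: [573.1, -224.6, 74.6]
tcp_rot: [-1.565, 0.009, 0.088]
contact_force: [-0.1, 0.1, -0.1]
grip_width: 91.8
```

```bash
python3 - <<'E'
from h import *
go(578,-228,34,0.095)
a=vision.capture("side")["img"][210:300,190:300]; b=vision.capture("top")["img"][95:185,290:400]
save("g1",np.hstack([a,b]),3.6)
E
```

```text
t 3.5 tcp [ 573.1 -224.6   74.6] rot [-1.5649  0.0087  0.0876] delta [ 0.0046  0.0406 -0.0038] twist -0.43 F [-0.1  0.1 -0.1] w 91.8 j [-0.5   0.67  1.45  0.    1.04 -2.16]
```

View pics/g1.png

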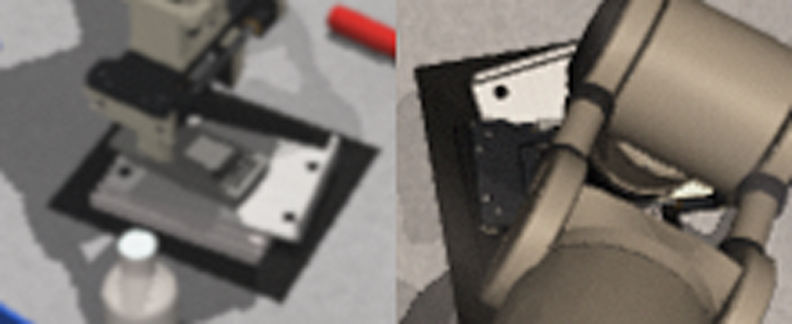

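The side view shows the two fingers either side of the cover at mid-length, over the bracket. I'll go down to TCP z of about 33, which puts the tips about 4 mm above the plate.

arm_command([
  [0.004,0.02,-0.003,-0.4],
  [0,0.015,0,0],
  [0,0.003,0,0],
  [0,0,0,0],
])

```text
time: 4.0
tool_pos: [580.5, -228.6, 42.2]
tcp_rot: [-1.571, -0.0, 0.095]
contact_force: [0.7, 0.4, -0.0]
grip_width: 91.9
```

```bash
python3 -c "
from h import *
go(578,-228,33,0.095)"
```

```text
t 4.0 tcp [ 580.5 -228.6   42.2] rot [-1.5707e+00 -1.0000e-04  9.4700e-02] delta [-0.0024  0.0092  0.0009] twist -0.02 F [ 0.7  0.4 -0. ] w 91.9 j [-0.5   0.72  1.46  0.    0.97 -2.16]
```

arm_command([
  [-0.002,0.005,0,0],
  [0,0.004,0,0],
  [0,0,0,0],
])

```text
time: 4.3
tool_pos: [578.2, -228.8, 32.5]
tcp_rot: [-1.57, 0.0, 0.095]
contact_force: [0.7, 0.0, 0.3]
grip_width: 91.5
```

arm_command([
  [0,0,0,0],
  [0,0,0,0],
  [0,0,0,0],
  [0,0,0,0],
  [0,0,0,0],
], claw=255)

```text
time: 4.8
tool_pos: [578.5, -228.9, 32.8]
tcp_rot: [-1.571, -0.0, 0.095]
contact_force: [-0.1, 0.0, -1.0]
grip_width: 56.3
```

arm_command([
  [0,0,0,0],
  [0,0,0,0],
  [0,0,0,0],
])

```text
time: 5.1
tool_pos: [578.5, -229.0, 32.7]
tcp_rot: [-1.571, -0.0, 0.095]
contact_force: [-0.2, -0.0, 0.1]
grip_width: 53.5
```

arm_command([
  [0,-0.01,0,0],
  [0,-0.03,0,0],
  [0,-0.04,0,0],
  [0,-0.03,0,0],
  [0,0,0,0],
])

```text
time: 5.6
tool_pos: [580.7, -230.1, 148.4]
tcp_rot: [-1.576, -0.008, 0.095]
contact_force: [0.1, -0.5, -1.9]
grip_width: 53.8
```

```bash
python3 - <<'E'
from h import *
go(588.5,221,140,0.01)
a=vision.capture("side")["img"][190:300,190:330]
save("g2",a,5)
E
```

```text
t 5.6 tcp [ 580.7 -230.1  148.4] rot [-1.5761 -0.008   0.0949] delta [0.0505 0.0084 0.4483] twist 4.87 F [ 0.1 -0.5 -1.9] w 53.8 j [-0.5   0.59  1.36  0.    1.18 -2.17]
```

View pics/g2.png

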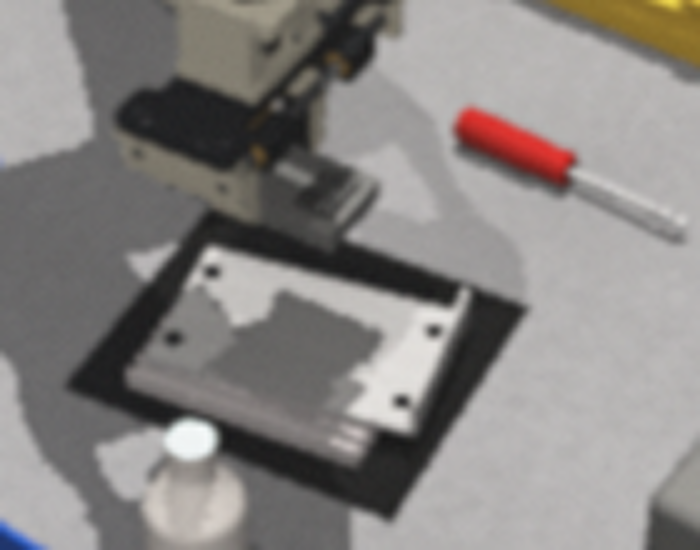

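The cover is held level in the jaws and the bracket has stayed put. I'll carry it over to the calibrator.

arm_command([
  [0.004,0,0.044,0.5],
  [0.004,0,0.044,0.5],
  [0.004,0,0.044,0.5],
  [0.004,0,0.044,0.5],
  [0.004,0,0.044,0.5],
])

```text
time: 6.15
tool_pos: [580.1, -6.2, 141.2]
tcp_rot: [-1.57, 0.003, 0.05]
contact_force: [1.3, -0.3, -2.4]
grip_width: 53.7
```

arm_command([
  [0.004,0,0.044,0.5],
  [0.004,0,0.044,0.5],
  [0.004,0,0.044,0.5],
  [0.004,0,0.044,0.5],
  [0.004,0,0.044,0.4],
])

```text
time: 6.65
tool_pos: [592.7, 214.1, 141.1]
tcp_rot: [-1.571, 0.003, 0.009]
contact_force: [1.1, -0.6, -1.3]
grip_width: 53.6
```

arm_command([
  [0,0,0,0],
  [0,0,0,0],
])

```text
time: 6.85
tool_pos: [592.7, 213.2, 141.0]
tcp_rot: [-1.572, 0.003, 0.012]
contact_force: [0.6, 0.6, -2.2]
grip_width: 53.5
```

```bash
python3 - <<'E'
from h import *
go(588.5,221,90,0.01)
E
```

```text
t 6.85 tcp [592.7 213.2 141. ] rot [-1.5717  0.0031  0.0118] delta [-0.0042  0.051   0.0078] twist 0.1 F [ 0.6  0.6 -2.2] w 53.5 j [ 0.22  0.61  1.34 -0.    1.19 -1.36]
```

arm_command([
  [-0.004,0.025,0.008,0],
  [0,0.025,0,0],
  [0,0,0,0],
])

```text
time: 7.15
tool_pos: [587.1, 218.3, 88.6]
tcp_rot: [-1.573, 0.009, 0.008]
contact_force: [-0.9, -0.3, -2.2]
grip_width: 53.8
```

```bash
python3 - <<'E'
from h import *
go(588.5,221,75,0.01)
ps=vision.capture("side"); pt=vision.capture("top")
print("side lip tip",px(ps,[588.5-76,221,80]),"far",px(ps,[644,221,80]))
print("top",px(pt,[588.5-76,221,80]),px(pt,[644,221,96]))
a=ps["img"][130:220,262:372]; b=pt["img"][100:190,130:240]
save("g3",np.hstack([a,b]),3.6)
E
```

```text
t 7.15 tcp [587.1 218.3  88.6] rot [-1.573   0.0086  0.0079] delta [0.0014 0.0136 0.0026] twist -0.12 F [-0.9 -0.3 -2.2] w 53.8 j [ 0.23  0.67  1.4  -0.    1.08 -1.34]
side lip tip [306.45027314 161.77499733] far [338.94728293 174.98832377]
top [177.55881257 170.41442642] [176.33430793 120.88031156]
```

View pics/g3.png

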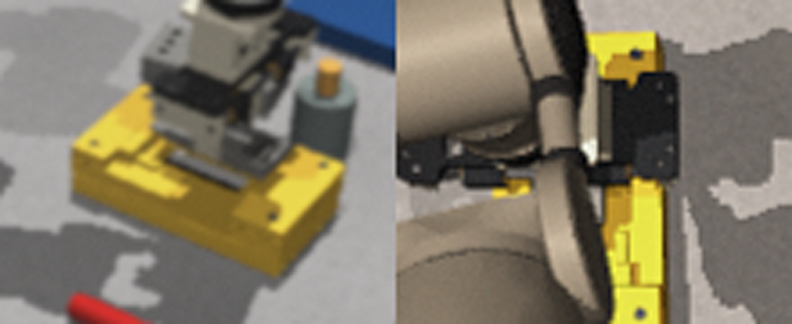

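The side view shows the cover over the bay, far end above the end wall and lip short of the ledge. Plan: rest the far end on the end wall so the cover pivots lip-down in the pads, then slide it under the ledge.

arm_command([
  [0.002,0.006,0.0026,0],
  [0,0.005,0,0],
  [0,0,0,0],
  [0,0,0,0],
])

```text
time: 7.65
tool_pos: [591.9, 223.1, 81.9]
tcp_rot: [-1.571, -0.0, 0.009]
contact_force: [-0.3, -0.2, -1.5]
grip_width: 53.8
```

```bash
python3 - <<'E'
from h import *
go(589.5,221,71,0.01)
E
```

```text
t 7.65 tcp [591.9 223.1  81.9] rot [-1.5707e+00 -2.0000e-04  9.4000e-03] delta [-0.0024  0.0109 -0.0021] twist -0.04 F [-0.3 -0.2 -1.5] w 53.8 j [ 0.24  0.68  1.4   0.    1.06 -1.34]
```

arm_command([
  [-0.0024,0.005,-0.002,0],
  [0,0.005,0,0],
  [0,0.001,0,0],
  [0,0,0,0],
])

```text
time: 8.05
tool_pos: [589.2, 221.0, 70.3]
tcp_rot: [-1.571, 0.001, 0.009]
contact_force: [-0.3, -0.7, -1.0]
grip_width: 53.9
```

arm_command([
  [0,0.001,0,0],
  [0,0.001,0,0],
  [0,0,0,0],
])

```text
time: 8.35
tool_pos: [589.6, 221.1, 69.4]
tcp_rot: [-1.571, -0.001, 0.009]
contact_force: [-1.5, -1.0, 3.5]
grip_width: 53.7
```

Contact came at about z 69.5, as predicted. Pressing on.

arm_command([
  [0,0.001,0,0],
  [0,0.001,0,0],
  [0,0,0,0],
])

```text
time: 8.65
tool_pos: [589.4, 221.1, 67.1]
tcp_rot: [-1.571, -0.0, 0.009]
contact_force: [-4.2, -1.0, 5.1]
grip_width: 53.8
```

arm_command([
  [0,0.001,0,0],
  [0,0.001,0,0],
  [0,0,0,0],
])

```text
time: 8.95
tool_pos: [589.3, 221.0, 64.9]
tcp_rot: [-1.571, 0.0, 0.009]
contact_force: [-4.2, -1.0, 4.0]
grip_width: 53.8
```

```bash
python3 - <<'E'
from h import *
go(574.5,221,64.9,0.01)
ps=vision.capture("side")
save("g4",ps["img"][135:215,270:360],7)
E
```

```text
t 8.95 tcp [589.3 221.   64.9] rot [-1.5708e+00  3.0000e-04  9.3000e-03] delta [-0.0148 -0.      0.0001] twist -0.04 F [-4.2 -1.   4. ] w 53.8 j [ 0.24  0.7   1.42  0.    1.03 -1.34]
```

View pics/g4.png

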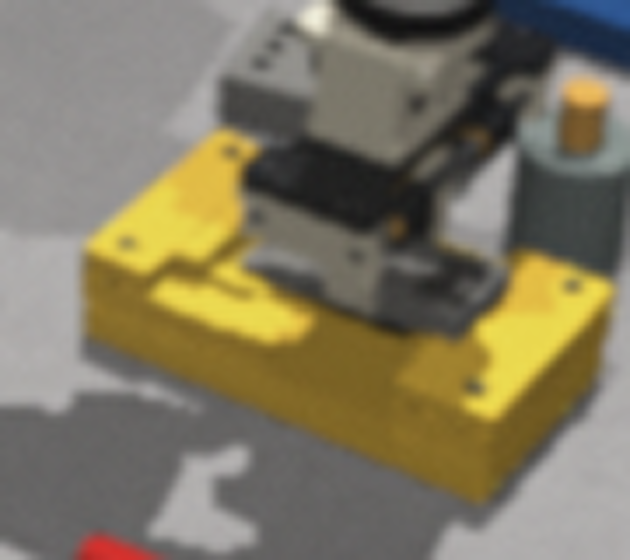

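The cover is tilted: far end on the end wall, lip end down in the bay. I'll slide it toward the ledge.

arm_command([
  [-0.002,0,0,0],
  [-0.002,0,0,0],
  [-0.002,0,0,0],
  [0,0,0,0],
])

```text
time: 9.4
tool_pos: [583.2, 221.0, 64.6]
tcp_rot: [-1.571, 0.0, 0.009]
contact_force: [-0.1, -0.3, 0.5]
grip_width: 54.1
```

arm_command([
  [-0.002,0,0,0],
  [-0.002,0,0,0],
  [-0.002,0,0,0],
  [0,0,0,0],
])

```text
time: 9.8
tool_pos: [576.7, 220.9, 64.4]
tcp_rot: [-1.571, 0.001, 0.009]
contact_force: [-0.6, 0.6, -0.5]
grip_width: 53.7
```

arm_command([
  [-0.002,0,0,0],
  [-0.002,0,0,0],
  [-0.002,0,0,0],
  [0,0,0,0],
])

```text
time: 10.2
tool_pos: [571.1, 220.9, 64.7]
tcp_rot: [-1.571, 0.0, 0.009]
contact_force: [0.0, -0.8, -2.1]
grip_width: 53.7
```

arm_command([
  [-0.002,0,0,0],
  [-0.001,0,0,0],
  [0,0,0,0],
])

```text
time: 10.5
tool_pos: [568.3, 220.9, 64.7]
tcp_rot: [-1.571, 0.0, 0.009]
contact_force: [0.2, 0.4, -2.0]
grip_width: 53.7
```

arm_command([
  [-0.001,0,0,0],
  [-0.001,0,0,0],
  [0,0,0,0],
])

```text
time: 10.8
tool_pos: [566.3, 220.8, 64.8]
tcp_rot: [-1.571, 0.0, 0.009]
contact_force: [0.1, 0.7, -0.8]
grip_width: 53.6
```

arm_command([
  [-0.001,0,0,0],
  [-0.001,0,0,0],
  [0,0,0,0],
])

```text
time: 11.1
tool_pos: [564.3, 220.8, 64.7]
tcp_rot: [-1.571, 0.0, 0.009]
contact_force: [-0.5, -0.7, -1.5]
grip_width: 53.4
```

arm_command([
  [-0.001,0,0,0],
  [-0.001,0,0,0],
  [0,0,0,0],
])

```text
time: 11.4
tool_pos: [563.8, 220.9, 65.4]
tcp_rot: [-1.57, -0.003, 0.009]
contact_force: [5.1, -0.0, -1.4]
grip_width: 53.5
```

```bash
python3 - <<'E'
from h import *
go(570.5,221,64.9,0.01)
ps=vision.capture("side")
save("g5",ps["img"][135:215,270:360],7)
E
```

```text
t 11.4 tcp [563.8 220.9  65.4] rot [-1.5703 -0.0034  0.0094] delta [0.0067 0.0005 0.0001] twist -0.04 F [ 5.1 -0.  -1.4] w 53.5 j [ 0.25  0.66  1.5  -0.    0.98 -1.33]
```

View pics/g5.png

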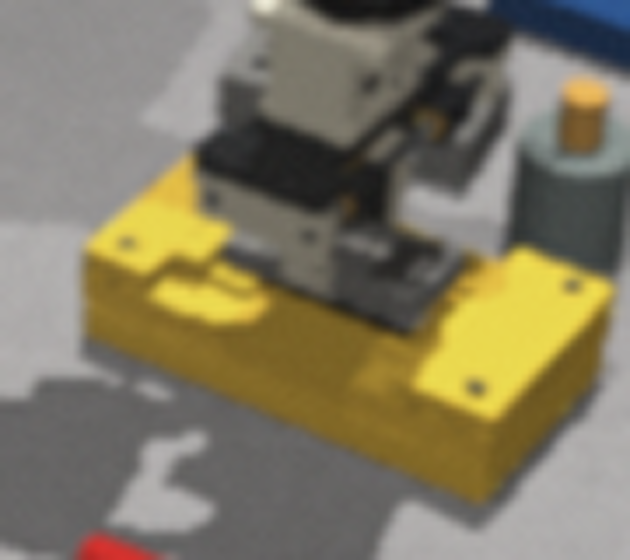

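The cover is tilted with the far end just inside the end wall, and the lip stopped at about 5 N against the slot stop. I'll back off 4 mm, then swing the far end down.

arm_command([
  [0.002,0,0,0],
  [0.002,0,0,0],
  [0,0,0,0],
])

```text
time: 11.75
tool_pos: [566.0, 220.8, 64.4]
tcp_rot: [-1.571, 0.001, 0.009]
contact_force: [0.3, 0.4, -1.6]
grip_width: 53.4
```

arm_command([
  [0,0.002,0,0],
  [0,0.002,0,0],
  [0,0,0,0],
])

```text
time: 12.05
tool_pos: [566.5, 220.9, 60.8]
tcp_rot: [-1.571, -0.0, 0.009]
contact_force: [-0.1, 0.2, 1.7]
grip_width: 53.9
```

arm_command([
  [0,0.001,0,0],
  [0,0.001,0,0],
  [0,0,0,0],
])

```text
time: 12.35
tool_pos: [566.8, 220.9, 58.9]
tcp_rot: [-1.57, -0.001, 0.009]
contact_force: [1.9, 0.4, 1.7]
grip_width: 53.9
```

arm_command([
  [0.0005,0.001,0,0],
  [0,0.001,0,0],
  [0,0,0,0],
])

```text
time: 12.65
tool_pos: [567.1, 220.9, 56.7]
tcp_rot: [-1.571, -0.0, 0.009]
contact_force: [1.9, 0.4, 1.4]
grip_width: 53.8
```

arm_command([
  [0,0.001,0,0],
  [0,0.0005,0,0],
  [0,0,0,0],
])

```text
time: 12.95
tool_pos: [567.1, 220.9, 55.4]
tcp_rot: [-1.571, -0.0, 0.009]
contact_force: [1.8, 0.8, 3.1]
grip_width: 53.8
```

arm_command([
  [0,0.0007,0,0],
  [0,0,0,0],
])

```text
time: 13.15
tool_pos: [567.2, 220.8, 55.4]
tcp_rot: [-1.571, -0.001, 0.009]
contact_force: [0.1, -0.0, 8.0]
grip_width: 53.6
```

arm_command([
  [0,0.0007,0,0],
  [0,0,0,0],
])

```text
time: 13.35
tool_pos: [567.2, 220.9, 55.3]
tcp_rot: [-1.571, -0.001, 0.009]
contact_force: [-2.2, -1.1, 12.4]
grip_width: 53.9
```

The force rises sharply at z 55.3, so the cover is flat on the floor. Letting go.

arm_command([
  [0,-0.001,0,0],
  [0,0,0,0],
  [0,0,0,0],
  [0,0,0,0],
  [0,0,0,0],
], claw=0)

```text
time: 13.85
tool_pos: [566.7, 220.8, 54.5]
tcp_rot: [-1.571, 0.001, 0.009]
contact_force: [0.2, 0.6, -0.4]
grip_width: 89.0
```

arm_command([
  [0,0,0,0],
  [0,0,0,0],
  [0,-0.005,0,0],
  [0,-0.02,0,0],
  [0,-0.03,0,0],
])

```text
time: 14.35
tool_pos: [565.9, 220.5, 109.1]
tcp_rot: [-1.572, 0.004, 0.009]
contact_force: [0.7, 1.0, -0.0]
grip_width: 92.1
```

arm_command([
  [0,-0.04,0,0],
  [0,-0.04,0,0],
  [-0.03,-0.03,-0.03,0],
  [-0.03,0,-0.03,0],
  [-0.03,0,-0.03,0],
])

```text
time: 14.85
tool_pos: [478.2, 130.4, 220.0]
tcp_rot: [-1.571, -0.003, 0.01]
contact_force: [0.2, -0.2, 0.1]
grip_width: 92.0
```

arm_command([
  [-0.03,0,-0.035,0],
  [-0.03,0,-0.035,0],
  [-0.03,0,-0.035,0],
  [0,0,-0.04,0],
  [0,0,-0.04,0],
])

```text
time: 15.35
tool_pos: [389.8, -55.8, 219.6]
tcp_rot: [-1.571, -0.002, 0.01]
contact_force: [1.6, -0.6, 0.3]
grip_width: 91.9
```

```bash
python3 - <<'E'
from h import *
np.set_printoptions(precision=1,suppress=True)
go(570.5,221,64.9,0.01)
ps=vision.capture("side"); pt=vision.capture("top")
for p in (ps,pt):
    for t in ("cover_center","bracket_center","heatsink_center"):
        for r in vision.find_in(p,t)[:2]: print(t,round(r["confidence"],2),w(p,r["xyz"]))
a=cv2.resize(ps["img"][135:215,270:360],(400,356),interpolation=cv2.INTER_CUBIC); b=cv2.resize(pt["img"][107:196,135:235],(400,356),interpolation=cv2.INTER_CUBIC)
save("g6",np.hstack([a,b]))
# cover top extent in top picture
print([ (c,[round(float(v),1) for v in px(pt,[570.5+c[0],221+c[1],60])]) for c in ((-56,27),(56,27),(-56,-27),(56,-27))])
E
```

```text
t 15.35 tcp [389.8 -55.8 219.6] rot [-1.6 -0.   0. ] delta [0.2 0.2 0.3] twist -0.01 F [ 1.6 -0.6  0.3] w 91.9 j [-0.3  0.1  1.9  0.   1.1 -1.9]
cover_center 0.71 [572.  209.9  61.6]
cover_center 0.66 [ 277.  -264.2   13.2]
bracket_center 0.91 [ 599.2 -227.    21.4]
bracket_center 0.57 [589.2 174.1  40.7]
heatsink_center 0.94 [ 609.9 -279.8   12.2]
cover_center 0.96 [564.5 215.2  56.8]
cover_center 0.81 [330.1 102.6  15. ]
bracket_center 0.94 [ 599.9 -219.9   21.7]
bracket_center 0.75 [570.3 212.1  58.3]
heatsink_center 0.7 [ 603.1 -276.4   13. ]
[((-56, 27), [169.2, 170.5]), ((56, 27), [169.2, 130.1]), ((-56, -27), [188.8, 170.3]), ((56, -27), [188.7, 129.9])]
```

View pics/g6.png

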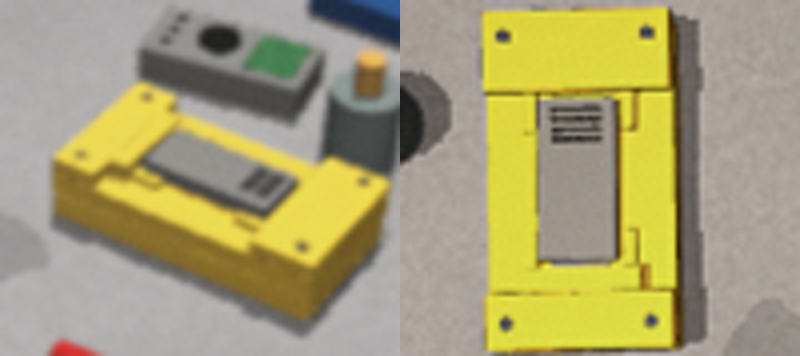

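The cover lies in the bay with no lip showing above the ledge, so it is under it. The cover edges at u 169.5–189 match the prediction for y = 221 and are centred between the calibrator's screws to about 0.5 mm. I'll run a quick pile-shift check, then hand in.

```bash
python3 - <<'E'
from h import *
a=cv2.imread("pics/top0.png"); b=cv2.resize(vision.capture("top")["img"][:,:,::-1],None,fx=1.5,fy=1.5,interpolation=cv2.INTER_CUBIC)
for n,(x0,x1,y0,y1) in {"bracket":(464,494,160,196),"heatsink":(532,556,215,262),"filler/mat":(440,480,235,285),"screwdriver":(375,400,140,240),"dish":(385,425,298,336)}.items():
    r=cv2.matchTemplate(b[y0-12:y1+12,x0-12:x1+12],a[y0:y1,x0:x1],cv2.TM_CCOEFF_NORMED); _,m,_,l=cv2.minMaxLoc(r); print(n,"shift px(1.5x, 1.9mm each)",l[0]-12,l[1]-12,round(m,2))
job.close_job()
E
```

```text
bracket shift px(1.5x, 1.9mm each) 0 0 1.0
heatsink shift px(1.5x, 1.9mm each) 0 0 1.0
filler/mat shift px(1.5x, 1.9mm each) 0 0 0.94
screwdriver shift px(1.5x, 1.9mm each) 0 0 1.0
dish shift px(1.5x, 1.9mm each) 9 0 0.21
the job is handed in; nothing more can be done
```

The cover is in the calibrator's bay and let go, and the job is handed in after about 16 of the 45 s; no verdict is reported. I lifted it straight off the bracket and tilted it lip-down by resting its far end on the end wall. I then slid the lip under the ledge until it met the stop at about 5 N, backed off about 4 mm and pressed it flat, with contact rising to 12 N at floor height.

**What the last checks showed:**
- **Fit:** in the last pictures the cover looks flat, with no lip showing above the ledge. It is about 0.5 mm off the calibrator's centreline. The lip is roughly 13–16 mm under the ledge, judged from the arm position and the picture.
- **Pile and bench:** the bracket, heatsink and screwdriver showed no shift between the first and last pictures. The filler bar was only checked through a patch around it and the mat, which also matched.

**Checks that failed or disagreed:**
- **Dish:** its match failed (score 0.21), most likely because the arm was over it in the last picture. The arm passed about 200 mm above the bench there and showed no contact force.
- **Meter, pressure module, cleaner and wrench:** I ran no shift check on these.
- **Stop position:** the lip met the stop about 3 mm later than measured, which I put down to where the cover was gripped.
- **Cover position:** the trained network put the cover 6 to 11 mm to one side (y 215 from the top, 210 from the side, against 221). I trusted the edge measurements and the arm's own position instead.

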